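# Tip the sanding block over and slide it home

## Robot

A 6-joint arm with a two-finger parallel gripper is mounted at the origin on the work surface. World frame = base frame: x ahead of the robot, y to its left, z up, the work surface at z = 0. Lengths are in m, angles in degrees, forces in N, time in s.
With the tool pointing down it reaches from about 0.3 to 0.95 m from the base axis. Payload 3.1 kg.
Tool frame: the origin (TCP) lies midway between the tips of the shut fingers; the grasp point (between the pads) lies 19 mm behind it; z points along the fingers, y is the line along which they close (so a half turn about z gives the same grasp; the last joint's range is limited). The gripper opens to 85 mm and grips with 20 to 120 N. Pads are 22 mm wide; open, the fingers measure 114 mm over their backs; the gripper's body (76 mm by 85 mm) begins 54 mm behind the grasp point. The pads swing forward as they close: fully open they stand 13 mm farther back than shut.
Start: joints at [-70.8, 17.653, 93.61, -0, 68.738, -3.994], TCP at [0.246, -0.575, 0.205] pointing down, gripper open.
Joint ranges: [-175.34, 175.34], [-45.06, 112.39], [2.9, 150.54], [-68.45, 248.45], [3.09, 151.38], [-168.51, 168.51]. Speed limits (degrees/s): [159.86, 159.86, 180, 180, 180, 180].

## Interface

Orientations are given as a 3x3 rotation matrix whose columns are the frame's x, y, z axes.
In Python, from cell import sensors, get_image, robot, boxes_of, pinpoint gives the robot as it stands.
- The arm moves only by the tool drive_tool, never from a script. Its arguments are lists of equal length, an entry for each row: "linear": the shift along the tool's x, y, z in units of 150 mm (1.0 is 150 mm), a list of three; "angular": the turn, a rotation vector about the tool's x, y, z in units of 120 degrees (1.0 is 120 degrees), a list of three. In form: {"linear": [[x, y, z], ...], "angular": [[ax, ay, az], ...]}. A call has 1 to 20 rows; each row is the pose to reach, as a shift and turn from the pose commanded when the call began, along the tool's axes at that moment; what a row does not reach only later rows make up. A row lasts 1/8 s, in which the tool goes at most 62.5 mm and 10.7 degrees, less where a joint would pass 70% of its speed; a pose out of reach is approached as far as the arm can. A call with a number of a shift or a turn outside -1 to 1 is refused whole. A call with a gripper value outside its range is refused whole. "claw" is the opening, from 0 (shut) to 1 (fully open), set as the call begins (left out, the last holds). The fingers move at their own pace and stop on an object; the grip force is fixed at half the most. Time passes only in rows, so rows that repeat a pose let the fingers close. It gives the time, the measured TCP pose, the force, the opening and the grip force at its end, in the units of the state.
- sensors.observe(): the state, without advancing time (a new reading comes with each control period).
- get_image(name): name is "side" or "top" or "wrist"; returns a dict with "img" (384x512x3 uint8, red, green, blue), "fx", "fy", "cx", "cy" (pixels), "dist_coeffs" ([k1, k2, p1, p2, k3] as OpenCV has them; the pictures are not rectified), "xyz" and "orientation" of the camera in the world. Camera axes: x right, y down, z forward; pixel columns grow to the right and rows downward; lengths in m; the calibration is good to about 2 mm. A picture is of the moment at which its call begins. There is no depth.
- robot.finish_job(): hands the job in; it is judged then, once.
Trained networks look in a picture, given as the dict that the camera call returned (one of the last four; its "shot" number tells which), for a name from the list of things; names that differ only in an ending like _2 or _b are one class to them, and where a whole thing is asked for, a point or a joint stands for the part that bears it (a point fixed in the world has none). Each returns a list of dicts, best first, with "score" (0 to 1); they miss things now and then, are a little off and sometimes report something else, mostly with a low value. They report only what shows in the picture. A call takes as long as a camera call. They do not tell look-alikes from the thing itself.
- boxes_of(picture, target): "xyz" ([x, y, z] in m, in world coordinates, good to about 4 mm: the middle of the surface that is visible of it).
- pinpoint(picture, target): "xyz" ([x, y, z] in m, in world coordinates, good to about 4 mm: a listed point, or the origin of a listed thing).
The state is a dict: "clock": time; "joint_positions": joint angles; "joint_vel": joint speeds; "joint_torque": joint torques, N m; "position": TCP position; "tcp_rot": TCP orientation; "ft_force": force on the tool from outside, world axes, zero at the start; "moment": the same for the moment, N m; "opening": opening from 0.0 (shut) to 1.0 (fully open); "gripper_force": force on a finger pad.
Only numpy, scipy, OpenCV 4.12 (cv2) and the standard library are available. Lean on these libraries where they do the work, as an engineer would, in place of code of your own. Each camera call takes 0.05 s, during which the arm holds its last target. There are 200 camera calls.

## Task

The blue sanding block stands on end on the bamboo tray: push it over with the fingertips, away from the robot, so that it comes to lie on its dark abrasive face. Then push it along the tray floor until its leading end is square and flush against the tray's far rim, and leave it there. Only push it, never lift it or tip it any other way, and leave the tin, the bowl, the scribe and the palette disk where they are.

Things in the scene. Friction and masses are not known exactly. Their poses are not given: they have to be found in the camera images.
- block: Blue plastic sanding block, 0.16 kg, standing on end: 100 mm tall, 66 wide, 36 thick. Origin: centre of the end it stands on. z: along its length, up at the start. x: outward normal of the flat near-black abrasive face (at x = +18 mm), which looks away from the robot, within 0.3 rad of the tray's x. y: across the width. Its ribbed back, a grip 46 mm wide, is at x = -18 mm.
- block_toe (a point): Middle of the block's tipping edge, the lower edge of the abrasive face (18, 0, 0 mm in the block's frame); it stays on the tray floor all through. Pushed on its back about 75 mm above the tray floor, the block tips over this edge and falls flat by itself once leaned about 20 degrees. Axes as the block's.
- block_top (a point): Centre of the block's upper end face (0, 0, 100 mm in the block's frame); it becomes the leading end, the one that goes against the far rim.
- tray: Bamboo tray, fixed to the table, 300 mm (own x, away from the robot) by 440 mm (own y) outside. Flat floor 8 mm above the table, rims 8 mm thick whose tops are 30 mm above the table (22 mm above the floor). Origin: centre of its underside, on the table; turned by up to 0.2 rad.
- tray_rim (a point): Middle of the far rim's inner face, at the height of the tray floor (142, 0, 8 mm in the tray's frame); the inner face is the plane x = 0 of this point. Axes as the tray's.
- tin: Round aluminium tin with snap lid, 64 mm across, 28 mm high, loose on the tray; origin at the centre of its underside. Bystander.
- bowl: Red plastic magnetic parts bowl, 84 mm across the rim, 28 mm high, loose on the tray; origin at the centre of its underside. Bystander.
- scribe: Steel scribe, 120 mm long, 9 mm thick, lying on the tray beyond the tin, point along own +x; origin midway along it, on its underside. Bystander.
- palette: White ceramic palette disk with four colour spots, 76 mm across, 8 mm thick, lying on the tray beyond the bowl; origin at the centre of its underside. Bystander.
There are look-alikes about, which are no part of the job. There is more than one size of the block; the one meant has the size given above.

How it is judged (in metres and radians):
On the way, in this order (a step that is already met when the one before it is completed fails the run):
1. the block has been tipped over and lies on its abrasive face (angle between block's own x axis and vertical above 3.04 rad), for 0.2 s.
2. its leading end is square and flush against the far rim (angle between block's own x axis and vertical above 3.04 rad and x of block_top in the frame of tray_rim above -0.004 m and angle between the z axis of block and the x axis of tray, either way round below 0.07 rad), for 0.2 s.
At the end, for the whole second after the job is handed in: The block lies at rest on its abrasive face (within 0.1 rad of flat), the centre of its leading end within 4 mm of the far rim's inner face and the block square to the rim within 0.07 rad; tin, bowl, scribe and palette disk each within 15 mm of where they started (all of step 2 and linear speed of block below 0.01 m/s and angular speed of block below 0.1 rad/s and distance of each of tin, bowl, scribe, palette from where it was at the start of the episode below 0.015 m); the robot touches nothing.
It fails at once if the block is lifted, carried or tipped another way: its tipping edge rises more than 14 mm above the tray floor (height (world z) of block_toe above 0.022 m).
It fails at once if a bystander (tin, bowl, scribe, palette disk) is moved by 15 mm or more (not (distance of each of tin, bowl, scribe, palette from where it was at the start of the episode below 0.015 m)).
It also fails if it takes over 46 s, if anything falls off the work surface, if the arm or the gripper's body presses on something with over 40 N, if the wrist force passes 120 N, or if a joint passes its speed limit or range.

## Working session

There is one attempt and no reset: what is moved stays moved. The work goes in short steps, Python scripts to look and compute and a tool call to move; the robot and the scene stay as the last step left them, time stands still between calls to the robot, and variables do not carry over. Pictures are saved under pics/ and viewed, at most 10 in all, crops included, and the job is handed in when it is done.

Besides the shell and the picture viewer there is one more tool, called after "Request:" as name(argument=value, ...), one argument or row to a line, values as JSON. drive_tool: Moves the arm, as the interface text tells. Shifts and turns lie within -1 to 1; 1 stands for 150 mm of shift or 120 degrees of turn. Its arguments: {"type":"object","properties":{"linear":{"type":"array","items":{"type":"array","items":{"type":"number"}}},"angular":{"type":"array","items":{"type":"array","items":{"type":"number"}}},"claw":{"type":"number"}},"required":["linear","angular"]}

```bash
mkdir -p pics
cat > h.py <<'E'
import numpy as np, cv2
from cell import sensors, get_image, robot, boxes_of, pinpoint
def K(p): return np.array([[p["fx"],0,p["cx"]],[0,p["fy"],p["cy"]],[0,0,1.]])
def Rc(p): return np.array(p["orientation"])
def ray(p,uv,z):
    q=cv2.undistortPoints(np.array([[uv]],float),K(p),np.array(p["dist_coeffs"]))[0,0]
    d=Rc(p)@np.array([q[0],q[1],1]); c=np.array(p["xyz"]); return c+d*(z-c[2])/d[2]
def proj(p,X):
    R=Rc(p).T; t=-R@np.array(p["xyz"])
    return cv2.projectPoints(np.atleast_2d(np.array(X,float)),cv2.Rodrigues(R)[0],t,K(p),np.array(p["dist_coeffs"]))[0][:,0]
def save(p,n,crop=None,s=1):
    im=p["img"][:,:,::-1]
    if crop: x0,y0,x1,y1=crop; im=im[y0:y1,x0:x1]
    cv2.imwrite("pics/"+n,cv2.resize(im,None,fx=s,fy=s,interpolation=cv2.INTER_CUBIC))
E
python3 - <<'E'
from h import *
ps={n:get_image(n) for n in("top","side")}
for n,p in ps.items():
    print(n,np.round(p["xyz"],3)); 
    for t in ["block","block_toe","block_top","tray","tray_rim","tin","bowl","scribe","palette"]:
        print(t,[(np.round(d["xyz"],3).tolist(),round(d["score"],2),proj(p,d["xyz"])[0].round().tolist()) for d in pinpoint(p,t)[:3]])
im=np.vstack([ps["top"]["img"],ps["side"]["img"]])
save(ps["top"],"top.png",s=1.5); save(ps["side"],"side.png",s=1.5)
E
```

```text
top [ 0.392 -0.043  0.868]
block [([0.468, -0.017, 0.01], 0.97, [240.0, 220.0]), ([0.334, -0.166, -0.0], 0.84, [309.0, 279.0]), ([0.298, -0.276, 0.002], 0.74, [360.0, 294.0])]
block_toe [([0.276, -0.294, -0.003], 0.73, [368.0, 304.0]), ([0.482, -0.022, 0.008], 0.69, [242.0, 214.0]), ([0.342, -0.164, -0.001], 0.69, [308.0, 275.0])]
block_top [([0.334, -0.172, 0.07], 0.88, [317.0, 281.0]), ([0.464, -0.021, 0.108], 0.79, [241.0, 218.0]), ([0.295, -0.281, 0.133], 0.55, [382.0, 302.0])]
tray [([0.558, -0.02, 0.002], 0.97, [241.0, 181.0])]
tray_rim [([0.699, -0.02, 0.008], 0.93, [239.0, 121.0])]
tin [([0.465, -0.152, 0.007], 0.82, [301.0, 220.0])]
bowl [([0.489, 0.118, 0.006], 0.58, [180.0, 213.0])]
scribe [([0.575, -0.144, 0.006], 0.44, [295.0, 172.0])]
palette [([0.593, 0.111, 0.006], 0.73, [183.0, 167.0])]
side [ 0.423 -0.698  0.83 ]
block [([0.298, -0.276, 0.0], 0.96, [164.0, 339.0]), ([0.463, -0.15, 0.008], 0.67, [248.0, 272.0]), ([0.328, -0.167, -0.002], 0.63, [181.0, 288.0])]
block_toe [([0.281, -0.296, -0.001], 0.85, [155.0, 350.0]), ([0.34, -0.164, -0.003], 0.71, [187.0, 286.0]), ([0.485, -0.024, 0.007], 0.55, [253.0, 223.0])]
block_top [([0.469, -0.019, 0.107], 0.96, [244.0, 190.0]), ([0.334, -0.163, 0.069], 0.94, [179.0, 265.0]), ([0.296, -0.282, 0.13], 0.64, [151.0, 306.0])]
tray [([0.556, -0.019, 0.002], 0.61, [285.0, 220.0])]
tray_rim []
tin [([0.463, -0.149, 0.008], 0.85, [248.0, 272.0])]
bowl [([0.486, 0.12, 0.01], 0.74, [247.0, 175.0]), ([0.468, -0.017, 0.006], 0.42, [244.0, 221.0])]
scribe [([0.57, -0.145, 0.008], 0.75, [300.0, 265.0])]
palette [([0.594, 0.109, 0.01], 0.94, [293.0, 175.0]), ([0.56, -0.021, 0.004], 0.38, [286.0, 220.0])]
```

View pics/top.png

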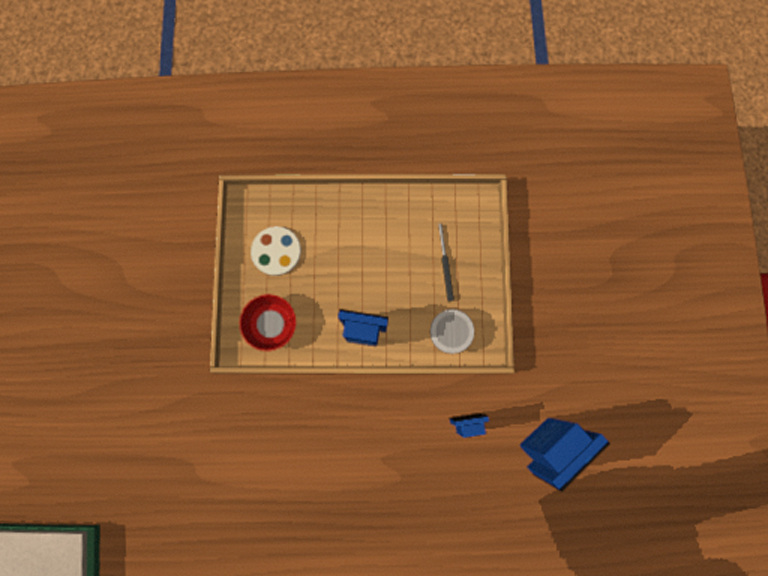

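View pics/side.png

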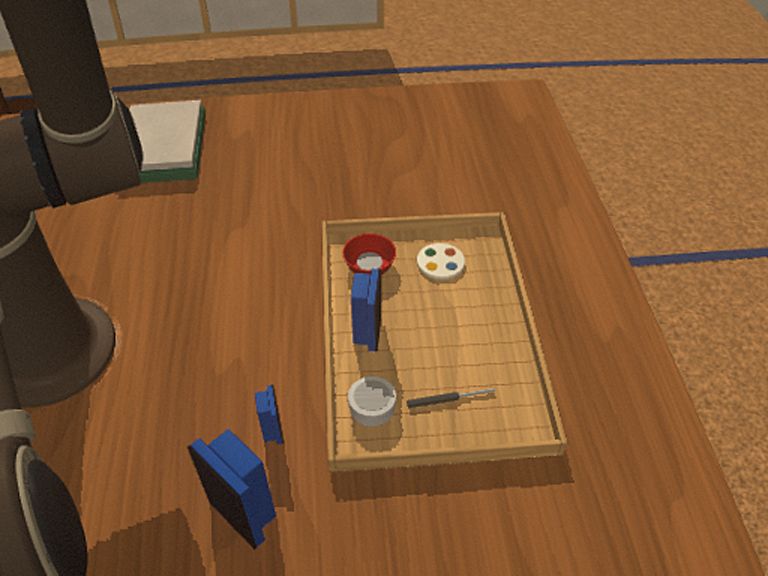

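Run:
```python
from h import *
p=get_image("top"); save(p,"c.png",(200,190,280,245),10)
save(p,"c2.png",(135,110,345,255),3.8)
T=[ray(p,np.array(u)/1.5,.03) for u in[(219,177),(506,176),(513,371),(210,371)]]
T=np.array(T)[:,:2];print(T.round(3)); 
for a,b in((0,1),(1,2),(2,3),(3,0)): d=T[b]-T[a];print(np.hypot(*d),np.degrees(np.arctan2(d[1],d[0])))
print(T.mean(0))
```

```text
[[ 0.706  0.194]
 [ 0.695 -0.245]
 [ 0.401 -0.235]
 [ 0.413  0.201]]
0.43838295252703907 -91.48347903242099
0.29385864915396237 178.24097266932222
0.436823066403763 88.46899874134877
0.2934929781551126 -1.4548188508669913
[ 0.55372324 -0.02126662]
```

View pics/c.png

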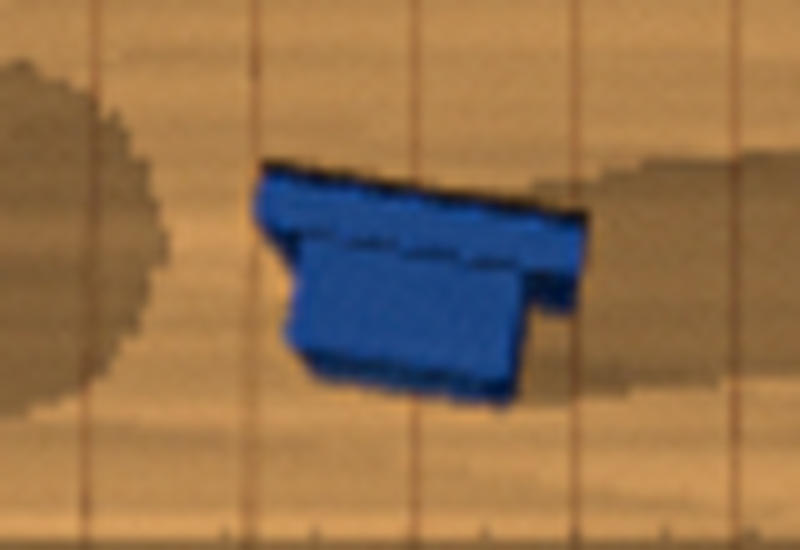

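View pics/c2.png

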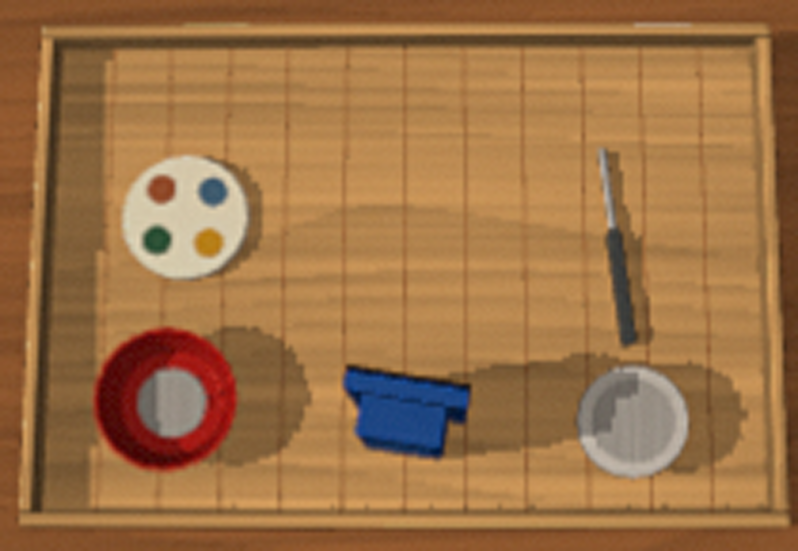

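```bash
cat >> h.py <<'E'
def plan(targets):
    # targets: (pos, yaw of tool... R) -> linear/angular units relative to current pose
    from scipy.spatial.transform import Rotation as Ro
    s=sensors.observe(); P=np.array(s["position"]); R=np.array(s["tcp_rot"])
    for pos,R2 in targets:
        print((R.T@(np.array(pos)-P)/.15).round(4), (Ro.from_matrix(R.T@R2).as_rotvec(degrees=True)/120).round(4))
def down(yaw,flip):  # tool z down, tool y along +-(perp of push dir)
    c,s=np.cos(yaw),np.sin(yaw); f=-1 if flip else 1
    y=f*np.array([-s,c,0]); z=np.array([0,0,-1.]); return np.c_[np.cross(y,z),y,z]
E
python3 - <<'E'
from h import *
s=sensors.observe(); print(np.array(s["tcp_rot"]).round(3), s["clock"],s["opening"],s["position"])
p=get_image("top")
a,b=ray(p,(226.0,206.1),.108)[:2],ray(p,(258.7,211.2),.108)[:2]
d=a-b; yaw=np.arctan2(-d[0],d[1]); print("edge",a,b,np.hypot(*d),"yaw",np.degrees(yaw))
x=np.array([np.cos(yaw),np.sin(yaw)]); m=(a+b)/2; back=m-.036*x; print("toe",m,"back",back)
for f in(0,1):
  R=down(yaw,f)
  plan([([*(back-.06*x),.205],R),([*(back-.06*x),.084],R),([*(back-.0*x),.084],R),([*(back+.04*x),.084],R)])
# tray yaw from crop c2 (inner top edges far rim): (52,38),(757,38)
c=lambda u,v:(135+u/3.8,110+v/3.8)
for q,z in[((42,29),.03),((768,24),.03),((22,524),.03),((787,526),.03),((55,47),.008),((757,44),.008)]: print(ray(p,c(*q),z).round(4))
E
```

```text
[[ 0.919  0.394 -0.   ]
 [ 0.394 -0.919 -0.   ]
 [-0.     0.    -1.   ]] 1.05 1.0027760183678769 [ 0.24611062 -0.57449013  0.2054849 ]
edge [0.48793855 0.00771719] [ 0.47599526 -0.05677892] 0.06559260659727545 yaw -10.491106566678472
toe [ 0.48196691 -0.02453086] back [ 0.44656871 -0.01797588]
[ 2.3567 -3.106   0.0032] [-0.      0.     -1.2193]
[ 2.3568 -3.106   0.8098] [-0.      0.     -1.2193]
[ 2.6896 -2.8841  0.8098] [-0.      0.     -1.2193]
[ 2.9115 -2.7362  0.8098] [-0.      0.     -1.2193]
[ 2.3567 -3.106   0.0032] [0.     0.     0.2807]
[ 2.3568 -3.106   0.8098] [0.     0.     0.2807]
[ 2.6896 -2.8841  0.8098] [0.     0.     0.2807]
[ 2.9115 -2.7362  0.8098] [0.     0.     0.2807]
[0.7071 0.1936 0.03  ]
[ 0.6973 -0.2442  0.03  ]
[0.4115 0.1994 0.03  ]
[ 0.3988 -0.2356  0.03  ]
[0.7033 0.1914 0.008 ]
[ 0.6925 -0.2417  0.008 ]
```

Request:
drive_tool(
  linear=[
    [0.3,-0.3,0],
    [0.6,-0.6,0],
    [0.9,-0.9,0],
    [1,-1,0],
    [1,-1,0],
  ],
  angular=[
    [0,0,0],
    [0,0,0],
    [0,0,0],
    [0,0,0],
    [0,0,0],
  ],
  claw=0.2,
)

```text
clock: 1.72
position: [0.3255, -0.3761, 0.2057]
tcp_rot: [[0.918, 0.397, 0.0], [0.397, -0.918, -0.0], [0.0, 0.0, -1.0]]
ft_force: [0.7, 0.4, -1.2]
opening: 0.2
gripper_force: 0.0
```

Request:
drive_tool(
  linear=[
    [0.3,-0.3,0],
    [0.6,-0.6,0],
    [0.9,-0.9,0],
    [1,-1,0],
    [1,-1,0],
  ],
  angular=[
    [0,0,0],
    [0,0,0],
    [0,0,0],
    [0,0,0],
    [0,0,0],
  ],
)

```text
clock: 2.35
position: [0.4045, -0.1805, 0.2058]
tcp_rot: [[0.918, 0.396, 0.001], [0.396, -0.918, -0.001], [0.0, 0.001, -1.0]]
ft_force: [-0.2, -0.3, -1.3]
opening: 0.196
gripper_force: 0.0
```

Request:
drive_tool(
  linear=[
    [0.1,-0.3,0],
    [0.2,-0.6,0],
    [0.3,-0.8,0],
    [0.357,-1,0],
    [0.357,-1,0],
    [0.357,-1,0],
  ],
  angular=[
    [0,0,0.06],
    [0,0,0.12],
    [0,0,0.18],
    [0,0,0.24],
    [0,0,0.28],
    [0,0,0.28],
  ],
)

```text
clock: 3.1
position: [0.3944, -0.0229, 0.2057]
tcp_rot: [[0.984, -0.181, 0.001], [-0.181, -0.984, -0.001], [0.001, 0.001, -1.0]]
ft_force: [0.6, -0.9, -0.2]
opening: 0.2
gripper_force: 0.0
```

Run:
```python
from h import *
s=sensors.observe(); print(s["position"],s["clock"],s["opening"],s["ft_force"])
yaw=np.radians(-10.5);x=np.array([np.cos(yaw),np.sin(yaw)]); back=np.array([.4466,-.018]);R=down(yaw,1)
for k in(-.06,-.06,-.03,0,.04): plan([([*(back+k*x),.084],R)])
```

```text
[ 0.39444311 -0.02294769  0.20574646] 3.1 0.19955417028779754 [ 0.58955642 -0.93120906 -0.17798395]
[-0.0646 -0.0966  0.8115] [ 0.0004 -0.0004  0.0007]
[-0.0646 -0.0966  0.8115] [ 0.0004 -0.0004  0.0007]
[ 0.1354 -0.0963  0.8117] [ 0.0004 -0.0004  0.0007]
[ 0.3354 -0.0959  0.8118] [ 0.0004 -0.0004  0.0007]
[ 0.602  -0.0955  0.8121] [ 0.0004 -0.0004  0.0007]
```

Request:
drive_tool(
  linear=[
    [-0.065,-0.096,0.3],
    [-0.065,-0.096,0.6],
    [-0.065,-0.096,0.82],
    [-0.065,-0.096,0.82],
    [0.05,-0.096,0.82],
    [0.15,-0.096,0.82],
    [0.2,-0.096,0.82],
    [0.23,-0.096,0.82],
    [0.26,-0.096,0.82],
    [0.28,-0.096,0.82],
    [0.3,-0.096,0.82],
    [0.32,-0.096,0.82],
    [0.34,-0.096,0.82],
  ],
  angular=[
    [0,0,0],
    [0,0,0],
    [0,0,0],
    [0,0,0],
    [0,0,0],
    [0,0,0],
    [0,0,0],
    [0,0,0],
    [0,0,0],
    [0,0,0],
    [0,0,0],
    [0,0,0],
    [0,0,0],
  ],
)

```text
clock: 4.72
position: [0.4467, -0.0167, 0.0833]
tcp_rot: [[0.984, -0.18, -0.001], [-0.18, -0.984, 0.0], [-0.001, 0.0, -1.0]]
ft_force: [-3.8, 0.4, 10.8]
opening: 0.201
gripper_force: 5.4
```

Run:
```python
from h import *
p=get_image("side"); save(p,"s2.png",(200,150,320,260),5)
print(sensors.observe()["ft_force"])
```

```text
[-1.68761418 -0.41082574  7.73612845]
```

View pics/s2.png

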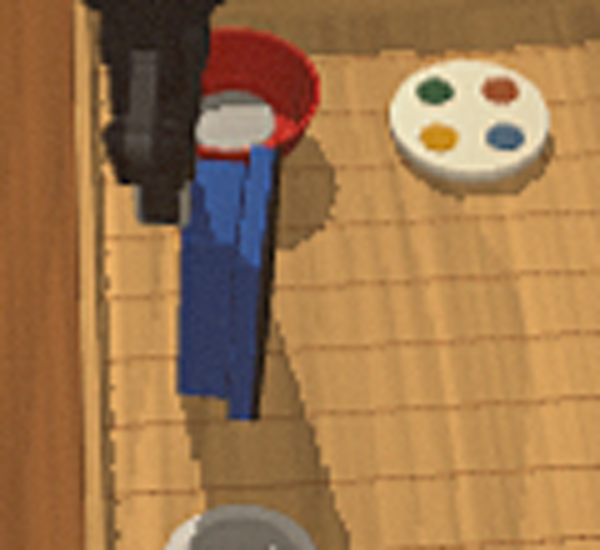

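Request:
drive_tool(
  linear=[
    [0.02,0,-0.02],
    [0.04,0,-0.03],
    [0.06,0,-0.035],
    [0.08,0,-0.04],
    [0.1,0,-0.045],
    [0.12,0,-0.05],
    [0.14,0,-0.05],
  ],
  angular=[
    [0,0,0],
    [0,0,0],
    [0,0,0],
    [0,0,0],
    [0,0,0],
    [0,0,0],
    [0,0,0],
  ],
)

```text
clock: 5.65
position: [0.4675, -0.0205, 0.09]
tcp_rot: [[0.984, -0.181, 0.0], [-0.181, -0.984, -0.0], [0.0, 0.0, -1.0]]
ft_force: [-0.4, -0.0, 0.3]
opening: 0.197
gripper_force: 0.0
```

Run:
```python
from h import *
p=get_image("side"); 
for t in("block","block_top"): print([(np.round(d["xyz"],3),round(d["score"],2)) for d in pinpoint(p,t)[:4]])
print(sensors.observe()["ft_force"])
```

```text
[(array([ 0.468, -0.018,  0.006]), 0.73), (array([ 0.326, -0.168, -0.   ]), 0.65)]
[(array([ 0.467, -0.019,  0.106]), 0.81), (array([ 0.329, -0.163,  0.072]), 0.8), (array([ 0.298, -0.283,  0.131]), 0.73)]
[-0.1771835   0.42337121 -0.69969436]
```

Run:
```python
from h import *
p=get_image("side"); save(p,"s3.png",(200,150,360,260),5)
for t in("block","block_top"): print([(np.round(d["xyz"],3),round(d["score"],2)) for d in pinpoint(p,t)[:4]])
```

```text
[(array([ 0.326, -0.163, -0.   ]), 0.87), (array([ 0.3  , -0.278,  0.002]), 0.75), (array([ 0.468, -0.026,  0.007]), 0.63), (array([ 0.488, -0.021,  0.007]), 0.42)]
[(array([ 0.332, -0.162,  0.067]), 0.94), (array([ 0.468, -0.02 ,  0.105]), 0.6)]
```

View pics/s3.png

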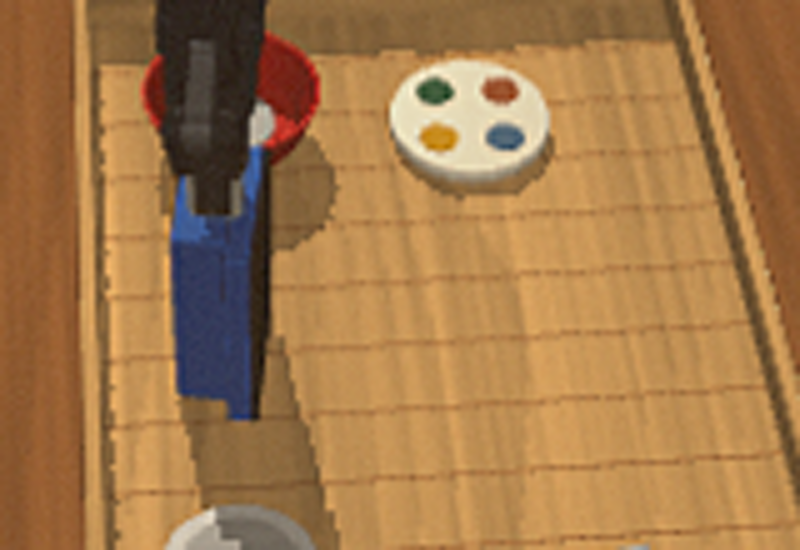

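Run:
```python
from h import *
p=get_image("side"); s=sensors.observe(); P=np.array(s["position"]); print(P)
print("tcp px",proj(p,P), "near", proj(p,P+[.0,-.02,0]))
R=down(np.radians(-10.5),1)
toe=np.array([.482,-.0245,.008]); x=np.array([np.cos(-.183),np.sin(-.183),0]);y=np.array([-x[1],x[0],0])
for a,b,c in[(0,-.033,0),(0,-.033,.1),(0,.033,.1),(-.036,-.023,0),(-.036,-.023,.1)]: print((a,b,c),proj(p,toe+a*x+b*y+[0,0,c])[0].round(1))
save(p,"s4.png",(215,150,275,260),5)
q=get_image("top"); save(q,"t4.png",(190,170,290,260),6)
im=[cv2.imread("pics/"+n) for n in("s4.png","t4.png")]
cv2.imwrite("pics/m4.png",np.hstack([im[0][:540,:],im[1][:540,:500]]))
```

```text
[ 0.46707127 -0.02043219  0.08989629]
tcp px [[243.36944871 196.4364948 ]] near [[244.22018792 203.71696794]]
(0, -0.033, 0) [249.8 234.9]
(0, -0.033, 0.1) [249.3 203.5]
(0, 0.033, 0.1) [252.2 179.6]
(-0.036, -0.023, 0) [233.4 230.2]
(-0.036, -0.023, 0.1) [231.7 198.6]
```

View pics/m4.png

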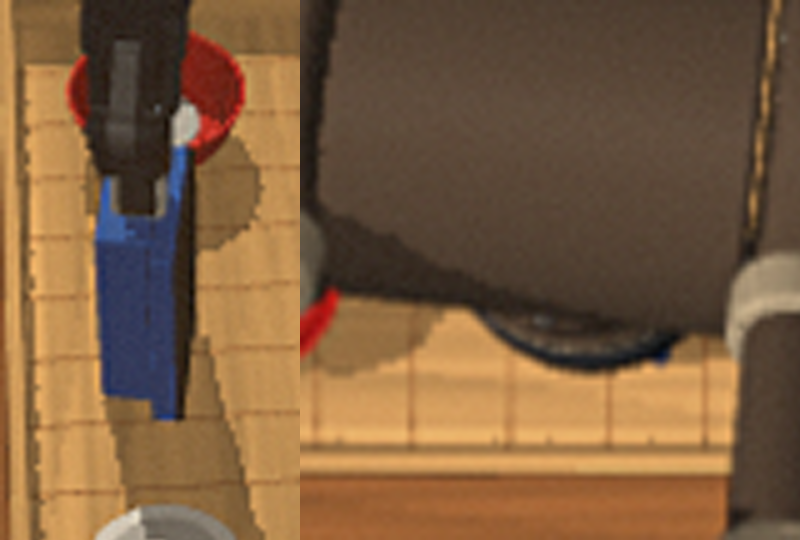

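Request:
drive_tool(
  linear=[
    [0,0,-0.1],
    [0,0,-0.3],
    [0,0,-0.4],
    [-0.3,0,-0.4],
    [-0.6,0,-0.4],
    [-0.7,0,-0.3],
    [-0.7,0,0],
    [-0.7,0,0],
  ],
  angular=[
    [0,0,0],
    [0,0,0],
    [0,0,0],
    [0,0,0],
    [0,0,0],
    [0,0,0],
    [0,0,0],
    [0,0,0],
  ],
)

```text
clock: 7.05
position: [0.3604, -0.0011, 0.088]
tcp_rot: [[0.984, -0.181, -0.007], [-0.181, -0.984, 0.001], [-0.007, 0.0, -1.0]]
ft_force: [-1.0, -0.2, 0.7]
opening: 0.198
gripper_force: 0.0
```

Run:
```python
from h import *
p=get_image("side"); s=sensors.observe(); P=np.array(s["position"]); print(P,s["opening"])
print("tcp px",proj(p,P), "fingers", proj(p,[P+[0,.015,0],P+[0,-.015,0],P+[0,-.015,.03]]))
p2=get_image("wrist"); q=get_image("top")
for t in("block","block_top","block_toe"): 
  for c in (p,q): print(t,[(np.round(d["xyz"],3),round(d["score"],2)) for d in pinpoint(c,t)[:4]])
a=p["img"][120:270,150:310]; b=p2["img"]
m=np.hstack([cv2.resize(a,(480,450),interpolation=cv2.INTER_CUBIC),cv2.resize(b,(320,240))[:,:] if 0 else np.vstack([cv2.resize(b,(320,240)),np.zeros((210,320,3),np.uint8)])])
cv2.imwrite("pics/m5.png",m[:,:,::-1])
```

```text
[ 0.36263963 -0.00133385  0.08956661] 0.2030467840843657
tcp px [[191.96833511 193.59291702]] fingers [[191.86251869 188.32548241]
 [192.07852479 198.96720666]
 [190.640537   188.82995268]]
block [(array([ 0.468, -0.021,  0.008]), 0.84), (array([ 0.298, -0.276, -0.001]), 0.63), (array([ 0.329, -0.165, -0.   ]), 0.61), (array([ 0.466, -0.022,  0.106]), 0.28)]
block [(array([ 0.298, -0.276, -0.   ]), 0.89), (array([ 0.467, -0.02 ,  0.012]), 0.69), (array([ 0.332, -0.166, -0.001]), 0.51)]
block_top [(array([ 0.332, -0.164,  0.071]), 0.94), (array([ 0.297, -0.281,  0.132]), 0.86), (array([ 0.465, -0.021,  0.106]), 0.82)]
block_top [(array([ 0.297, -0.278,  0.134]), 0.95), (array([ 0.463, -0.022,  0.106]), 0.89), (array([ 0.335, -0.174,  0.068]), 0.59), (array([0.593, 0.108, 0.003]), 0.16)]
block_toe [(array([ 0.344, -0.165, -0.004]), 0.84), (array([ 0.279, -0.294, -0.002]), 0.73), (array([ 0.488, -0.022,  0.007]), 0.7), (array([ 0.56 , -0.021,  0.005]), 0.35)]
block_toe [(array([ 0.343, -0.165, -0.002]), 0.85), (array([ 0.482, -0.024,  0.007]), 0.78), (array([ 0.278, -0.293, -0.   ]), 0.57), (array([ 0.572, -0.145,  0.007]), 0.56)]
```

View pics/m5.png

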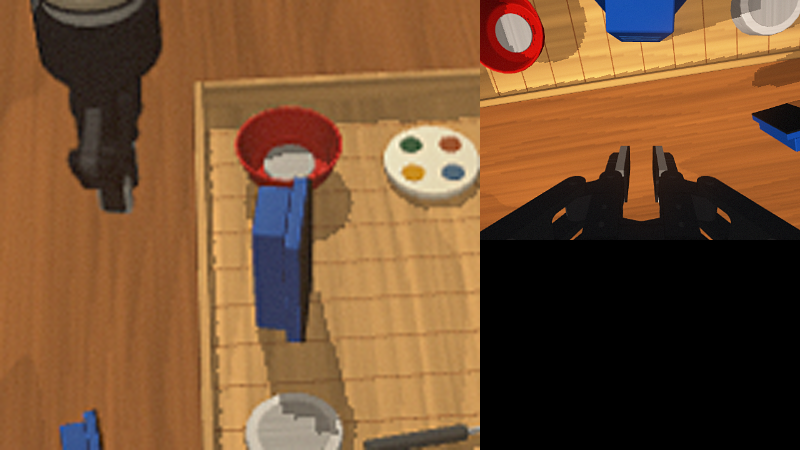

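Request:
drive_tool(
  linear=[
    [0,0,0.21],
    [0.15,0,0.21],
    [0.3,0,0.21],
    [0.4,0,0.21],
    [0.43,0,0.21],
    [0.46,0,0.21],
    [0.48,0,0.21],
    [0.5,0,0.205],
    [0.52,0,0.2],
    [0.54,0,0.19],
  ],
  angular=[
    [0,0,0],
    [0,0,0],
    [0,0,0],
    [0,0,0],
    [0,0,0],
    [0,0,0],
    [0,0,0],
    [0,0,0],
    [0,0,0],
    [0,0,0],
  ],
)

```text
clock: 8.75
position: [0.4435, -0.0161, 0.0615]
tcp_rot: [[0.984, -0.181, -0.001], [-0.181, -0.984, 0.0], [-0.001, 0.0, -1.0]]
ft_force: [-0.1, -0.6, 0.1]
opening: 0.2
gripper_force: 0.1
```

Run:
```python
from h import *
p=get_image("side"); print(sensors.observe()["position"],sensors.observe()["ft_force"])
print([(np.round(d["xyz"],3),round(d["score"],2)) for d in pinpoint(p,"block_top")[:4]])
cv2.imwrite("pics/s6.png",cv2.resize(p["img"][150:260,200:320,::-1],(600,550),interpolation=cv2.INTER_CUBIC))
```

```text
[ 0.44441223 -0.01626314  0.06180747] [-0.13574359 -0.76557931  0.66526725]
[(array([ 0.472, -0.023,  0.107]), 0.94), (array([ 0.298, -0.283,  0.13 ]), 0.88)]
```

Request:
drive_tool(
  linear=[
    [0.02,0,-0.005],
    [0.04,0,-0.012],
    [0.06,0,-0.018],
    [0.08,0,-0.025],
    [0.1,0,-0.03],
  ],
  angular=[
    [0,0,0],
    [0,0,0],
    [0,0,0],
    [0,0,0],
    [0,0,0],
  ],
)

```text
clock: 9.48
position: [0.4587, -0.0189, 0.0661]
tcp_rot: [[0.984, -0.181, 0.0], [-0.181, -0.984, -0.0], [0.0, -0.0, -1.0]]
ft_force: [0.4, 0.1, 0.7]
opening: 0.204
gripper_force: 0.0
```

Run:
```python
from h import *
p=get_image("side"); print(sensors.observe()["position"],sensors.observe()["ft_force"])
for t in("block_top","block_toe"): print([(np.round(d["xyz"],3),round(d["score"],2)) for d in pinpoint(p,t)[:4]])
cv2.imwrite("pics/s7.png",cv2.resize(p["img"][150:260,200:320,::-1],(600,550),interpolation=cv2.INTER_CUBIC))
```

```text
[ 0.4593955  -0.0190212   0.06627845] [ 0.21656152 -0.1705296   0.24885189]
[(array([ 0.49 , -0.026,  0.108]), 0.87), (array([ 0.329, -0.164,  0.071]), 0.69), (array([ 0.298, -0.282,  0.134]), 0.61)]
[(array([ 0.343, -0.163, -0.002]), 0.8), (array([ 0.281, -0.295, -0.001]), 0.69), (array([ 0.486, -0.018,  0.008]), 0.58)]
```

Request:
drive_tool(
  linear=[
    [0.02,0,-0.005],
    [0.04,0,-0.01],
    [0.06,0,-0.012],
    [0.08,0,-0.015],
    [0.1,0,-0.015],
    [0.1,0,-0.015],
    [0.1,0,-0.015],
    [0.1,0,-0.015],
  ],
  angular=[
    [0,0,0],
    [0,0,0],
    [0,0,0],
    [0,0,0],
    [0,0,0],
    [0,0,0],
    [0,0,0],
    [0,0,0],
  ],
)

```text
clock: 10.62
position: [0.473, -0.0215, 0.0681]
tcp_rot: [[0.984, -0.181, -0.0], [-0.181, -0.984, 0.0], [-0.0, -0.0, -1.0]]
ft_force: [-0.2, 1.1, -0.3]
opening: 0.197
gripper_force: 0.0
```

Run:
```python
from h import *
p=get_image("side"); print(sensors.observe()["position"],sensors.observe()["ft_force"])
for t in("block","block_top","block_toe"): print([(np.round(d["xyz"],3),round(d["score"],2)) for d in pinpoint(p,t)[:4]])
cv2.imwrite("pics/s8.png",cv2.resize(p["img"][140:280,180:360,::-1],(720,560),interpolation=cv2.INTER_CUBIC))
```

```text
[ 0.4730503  -0.02151605  0.06817507] [-0.0810061  -0.25099769 -0.46342697]
[(array([ 0.325, -0.167, -0.   ]), 0.86), (array([ 0.298, -0.278,  0.001]), 0.79), (array([ 0.489, -0.026,  0.028]), 0.78)]
[(array([ 0.33 , -0.164,  0.071]), 0.97), (array([ 0.584, -0.044,  0.02 ]), 0.86), (array([ 0.295, -0.283,  0.131]), 0.69)]
[(array([ 0.489, -0.023,  0.009]), 0.88), (array([ 0.28 , -0.294, -0.003]), 0.82), (array([ 0.341, -0.164, -0.003]), 0.6)]
```

View pics/s8.png

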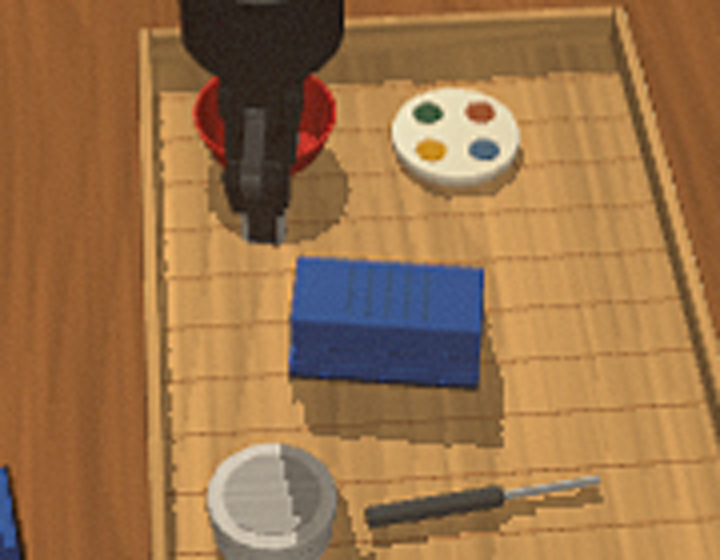

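Run:
```python
from h import *
R=down(np.radians(-1.45),1)
plan([([.448,-.030,.068],R),([.448,-.030,-.002],R)])
```

```text
[-0.1545  0.0857  0.0014] [ 0.      0.     -0.0746]
[-0.1545  0.0857  0.4681] [ 0.      0.     -0.0746]
```

Request:
drive_tool(
  linear=[
    [-0.155,0.086,0],
    [-0.155,0.086,0],
    [-0.155,0.086,0.2],
    [-0.155,0.086,0.3],
    [-0.155,0.086,0.34],
    [-0.155,0.086,0.37],
    [-0.155,0.086,0.4],
    [-0.155,0.086,0.4],
  ],
  angular=[
    [0,0,-0.075],
    [0,0,-0.075],
    [0,0,-0.075],
    [0,0,-0.075],
    [0,0,-0.075],
    [0,0,-0.075],
    [0,0,-0.075],
    [0,0,-0.075],
  ],
  claw=0.4,
)

```text
clock: 11.82
position: [0.4481, -0.03, 0.0082]
tcp_rot: [[1.0, -0.025, 0.0], [-0.025, -1.0, 0.0], [0.0, -0.0, -1.0]]
ft_force: [-0.5, 1.2, -0.7]
opening: 0.399
gripper_force: 0.0
```

Run:
```python
from h import *
p=get_image("side"); s=sensors.observe(); P=np.array(s["position"]); print(P,s["ft_force"])
f=[(150,120)]
A=np.array([180,140]); 
for dz in(0,.012,.024): print(dz,((proj(p,P+[0,-.023,dz])[0]-A)*4).round())
cv2.imwrite("pics/s9.png",cv2.resize(p["img"][140:280,180:360,::-1],(720,560),interpolation=cv2.INTER_CUBIC))
```

```text
[ 0.44822527 -0.03008994  0.00840599] [-0.58142677  0.30026958 -0.64284509]
0 [226. 378.]
0.012 [226. 364.]
0.024 [225. 349.]
```

View pics/s9.png

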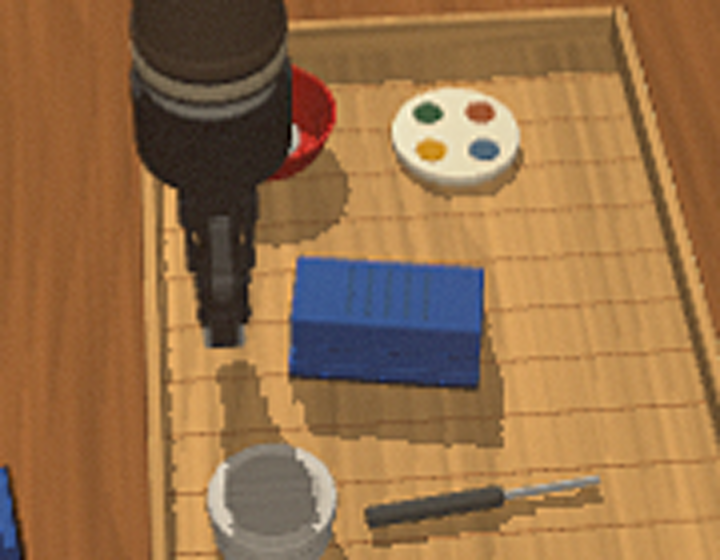

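Request:
drive_tool(
  linear=[
    [0,0,0.03],
    [0,0,0.06],
    [0,0,0.09],
    [0.05,0,0.09],
    [0.08,0,0.09],
    [0.11,0,0.09],
    [0.14,0,0.09],
    [0.17,0,0.09],
    [0.2,0,0.09],
    [0.23,0,0.09],
    [0.26,0,0.09],
    [0.29,0,0.09],
    [0.32,0,0.09],
    [0.35,0,0.09],
    [0.38,0,0.09],
    [0.41,0,0.09],
    [0.44,0,0.09],
    [0.47,0,0.09],
  ],
  angular=[
    [0,0,0],
    [0,0,0],
    [0,0,0],
    [0,0,0],
    [0,0,0],
    [0,0,0],
    [0,0,0],
    [0,0,0],
    [0,0,0],
    [0,0,0],
    [0,0,0],
    [0,0,0],
    [0,0,0],
    [0,0,0],
    [0,0,0],
    [0,0,0],
    [0,0,0],
    [0,0,0],
  ],
)

```text
clock: 14.12
position: [0.5187, -0.0318, -0.0053]
tcp_rot: [[1.0, -0.025, -0.0], [-0.025, -1.0, -0.0], [-0.0, 0.0, -1.0]]
ft_force: [-0.8, -0.4, -0.0]
opening: 0.402
gripper_force: 0.5
```

```bash
cat > l.py <<'E'
from h import *
s=sensors.observe(); print(s["position"],s["ft_force"])
for c in("side","top"):
  p=get_image(c)
  for t in("block","block_top","block_toe","tin","bowl","palette","scribe","tray_rim"): print(c,t,[(np.round(d["xyz"],3).tolist(),round(d["score"],2)) for d in pinpoint(p,t) if d["xyz"][0]>.42][:2])
E
python3 l.py
```

```text
[ 0.51874835 -0.03181449 -0.00525703] [-0.81168807 -0.37590244 -0.02035622]
side block [([0.527, -0.025, 0.026], 0.67), ([0.701, -0.024, 0.012], 0.3)]
side block_top [([0.621, -0.058, 0.025], 0.87)]
side block_toe [([0.529, -0.022, 0.008], 0.6), ([0.566, -0.15, 0.008], 0.32)]
side tin [([0.461, -0.15, 0.009], 0.94)]
side bowl [([0.481, 0.123, 0.01], 0.88), ([0.704, -0.024, 0.01], 0.4)]
side palette [([0.594, 0.111, 0.011], 0.66), ([0.486, 0.119, 0.01], 0.56)]
side scribe [([0.569, -0.146, 0.007], 0.53)]
side tray_rim [([0.702, -0.024, 0.01], 0.67)]
top block []
top block_top []
top block_toe []
top tin [([0.465, -0.145, 0.008], 0.83)]
top bowl [([0.486, 0.116, 0.004], 0.78)]
top palette [([0.593, 0.11, 0.006], 0.63)]
top scribe [([0.574, -0.146, 0.006], 0.71)]
top tray_rim [([0.698, -0.018, 0.008], 0.75)]
```

```bash
cat > fit.py <<'E'
from h import *
from scipy.optimize import minimize
def fit(p,x0):
    im=p["img"].astype(int); m=((im[:,:,2]>im[:,:,0]+25)&(im[:,:,2]>im[:,:,1]+12)).astype(np.uint8)
    S=4; 
    def ren(v):
        c,s=np.cos(v[2]),np.sin(v[2]); out=np.zeros(m.shape,np.uint8)
        for w,z0,z1 in((.033,.008,.022),(.023,.008,.044)):
            P=[[v[0]+c*a-s*b,v[1]+s*a+c*b,z] for a in(0,.1) for b in(-w,w) for z in(z0,z1)]
            h=cv2.convexHull(proj(p,P).astype(np.float32)); cv2.fillConvexPoly(out,np.round(h*16).astype(np.int32),1,shift=4)
        return out
    u=proj(p,[x0[0]+.05,x0[1],.03])[0].astype(int); roi=np.s_[max(u[1]-45,0):u[1]+45,u[0]-45:u[0]+45]
    mm=m[roi]; n,l,st,_=cv2.connectedComponentsWithStats(mm); mm=(l==1+np.argmax(st[1:,4])).astype(np.uint8)
    f=lambda w:-np.sum(ren(np.array(w)*[.01,.01,.1])[roi]&mm)/np.sum(ren(np.array(w)*[.01,.01,.1])[roi]|mm)
    best=min((minimize(f,[x0[0]*100,x0[1]*100,y*10],method="Nelder-Mead",options=dict(initial_simplex=np.array([[x0[0]*100+a,x0[1]*100+b,(y+c)*10] for a,b,c in((0,0,0),(.5,0,0),(0,.5,0),(0,0,.1))]))) for y in(-.35,-.15,0,.1)),key=lambda r:r.fun)
    v=best.x*[.01,.01,.1]; print("base",v[:2].round(4),"top",(v[:2]+.1*np.array([np.cos(v[2]),np.sin(v[2])])).round(4),"yaw",np.degrees(v[2]).round(1),"IoU",-best.fun)
    return v
if __name__=="__main__":
    import sys
    for c in sys.argv[3:]: fit(get_image(c),(float(sys.argv[1]),float(sys.argv[2])))
E
python3 fit.py .528 -.024 side; python3 -c "
from h import *;print(sensors.observe()['clock'])"
```

```text
base [0.5097 0.0327] top [0.5651 0.1159] yaw 56.3 IoU -0.0
15.075fit.py:14: RuntimeWarning: overflow encountered in scalar negative
  f=lambda w:-np.sum(ren(np.array(w)*[.01,.01,.1])[roi]&mm)/np.sum(ren(np.array(w)*[.01,.01,.1])[roi]|mm)
```

```bash
sed -i 's/f=lambda w:-np.sum(/f=lambda w:-1.0*np.sum(/' fit.py; python3 fit.py .528 -.024 side
```

```text
base [ 0.5287 -0.022 ] top [ 0.6237 -0.053 ] yaw -18.1 IoU 0.794954721862872
```

Request:
drive_tool(
  linear=[
    [-0.1,0,0],
    [-0.2,0,0],
    [-0.2,0.1,0],
    [-0.2,0.2,0.015],
    [-0.2,0.2,0.03],
    [-0.15,0.2,0.03],
    [-0.1,0.2,0.03],
    [-0.07,0.2,0.03],
    [-0.04,0.2,0.03],
    [-0.02,0.2,0.03],
    [0,0.2,0.03],
    [0.02,0.2,0.03],
    [0.04,0.2,0.03],
  ],
  angular=[
    [0,0,0],
    [0,0,0],
    [0,0,0],
    [0,0,0],
    [0,0,0],
    [0,0,0],
    [0,0,0],
    [0,0,0],
    [0,0,0],
    [0,0,0],
    [0,0,0],
    [0,0,0],
    [0,0,0],
  ],
  claw=0,
)

```text
clock: 16.75
position: [0.5237, -0.0619, -0.0099]
tcp_rot: [[1.0, -0.025, -0.0], [-0.025, -1.0, 0.0], [-0.0, -0.0, -1.0]]
ft_force: [-1.3, 0.1, 1.0]
opening: -0.0
gripper_force: 0.4
```

```bash
python3 fit.py .53 -.024 side
```

```text
base [ 0.5328 -0.0225] top [ 0.6281 -0.0528] yaw -17.6 IoU 0.6946959896507116
```

Request:
drive_tool(
  linear=[
    [0.02,0,0],
    [0.04,0,0],
    [0.06,0,0],
    [0.08,0,0],
  ],
  angular=[
    [0,0,0],
    [0,0,0],
    [0,0,0],
    [0,0,0],
  ],
)

```text
clock: 17.3
position: [0.536, -0.0622, -0.0097]
tcp_rot: [[1.0, -0.025, 0.0], [-0.025, -1.0, -0.0], [0.0, 0.0, -1.0]]
ft_force: [-0.7, -0.4, 0.6]
opening: -0.001
gripper_force: 0.5
```

```bash
python3 fit.py .54 -.024 side; python3 l.py | grep -E "block|\[ 0"
```

```text
base [ 0.5409 -0.0225] top [ 0.6366 -0.0516] yaw -16.9 IoU 0.6073977936404932
[ 0.53659549 -0.0623102  -0.00962014] [-0.50002077 -1.17137891  0.44679005]
side block [([0.535, -0.018, 0.026], 0.68)]
side block_top [([0.624, -0.056, 0.026], 0.68)]
side block_toe [([0.536, -0.013, 0.01], 0.79), ([0.702, -0.025, 0.006], 0.49)]
top block []
top block_top []
top block_toe []
```

Request:
drive_tool(
  linear=[
    [-0.2,0,0],
    [-0.4,0,0],
  ],
  angular=[
    [0,0,0],
    [0,0,0],
  ],
)

```text
clock: 18.5
position: [0.4753, -0.0607, -0.0098]
tcp_rot: [[1.0, -0.024, 0.0], [-0.024, -1.0, 0.0], [0.0, -0.0, -1.0]]
ft_force: [0.4, -0.8, 0.0]
opening: -0.0
gripper_force: 0.0
```

```bash
python3 fit.py .535 -.02 side; python3 l.py | grep -E "block|\[ 0"
```

```text
base [ 0.5358 -0.0147] top [ 0.6292 -0.0503] yaw -20.8 IoU 0.8895348837209303
[ 0.46881188 -0.05962017 -0.01111086] [-5.05876884  0.12859827 -0.53751413]
side block [([0.538, -0.016, 0.025], 0.58)]
side block_top [([0.627, -0.056, 0.023], 0.58)]
side block_toe [([0.536, -0.013, 0.004], 0.93)]
top block []
top block_top [([0.626, -0.054, 0.023], 0.7), ([0.698, -0.023, 0.011], 0.65)]
top block_toe []
```

Run:
```python
from h import *
yaw=np.radians(-20.5);R=down(yaw,1);d=np.array([np.cos(yaw),np.sin(yaw)]);pt=np.array([.5277,-.036])
print(sensors.observe()["position"],sensors.observe()["ft_force"])
for k in(-.041,-.011,.005): plan([([*(pt+k*d),-.0095],R)])
```

```text
[ 0.47571799 -0.06071939 -0.00980124] [0.00087339 0.29337744 0.62063959]
[ 0.0841 -0.2627 -0.002 ] [-0.      0.      0.1591]
[ 0.2731 -0.1973 -0.002 ] [-0.      0.      0.1591]
[ 0.3739 -0.1624 -0.002 ] [-0.      0.      0.1591]
```

Request:
drive_tool(
  linear=[
    [0,-0.13,0],
    [0.03,-0.263,0],
    [0.084,-0.263,0],
    [0.15,-0.24,0],
    [0.22,-0.216,0],
    [0.25,-0.205,0],
    [0.275,-0.197,0],
    [0.295,-0.19,0],
    [0.315,-0.183,0],
    [0.335,-0.176,0],
    [0.355,-0.169,0],
    [0.374,-0.162,0],
    [0.374,-0.162,0],
    [0.22,-0.216,0],
    [0.15,-0.24,0],
    [0.084,-0.263,0],
  ],
  angular=[
    [0,0,0.08],
    [0,0,0.159],
    [0,0,0.159],
    [0,0,0.159],
    [0,0,0.159],
    [0,0,0.159],
    [0,0,0.159],
    [0,0,0.159],
    [0,0,0.159],
    [0,0,0.159],
    [0,0,0.159],
    [0,0,0.159],
    [0,0,0.159],
    [0,0,0.159],
    [0,0,0.159],
    [0,0,0.159],
  ],
)

```text
clock: 21.45
position: [0.4894, -0.0215, -0.0096]
tcp_rot: [[0.937, -0.35, 0.001], [-0.35, -0.937, -0.0], [0.001, -0.0, -1.0]]
ft_force: [0.1, -0.3, -1.2]
opening: -0.003
gripper_force: 0.0
```

```bash
python3 fit.py .545 -.015 side; python3 l.py | grep -E "block|\[ 0"
```

```text
base [ 0.5514 -0.0169] top [ 0.646  -0.0493] yaw -18.9 IoU 0.8884540117416829
[ 0.48741892 -0.02099214 -0.00997258] [-2.70095423  1.25395285  0.38768361]
side block [([0.552, -0.022, 0.025], 0.56)]
side block_top [([0.645, -0.056, 0.022], 0.87)]
side block_toe [([0.55, -0.018, 0.009], 0.91), ([0.55, -0.02, 0.028], 0.25)]
top block []
top block_top [([0.644, -0.052, 0.025], 0.73)]
top block_toe []
```

Run:
```python
from h import *
yaw=np.radians(-6);R=down(yaw,1);d=np.array([np.cos(yaw),np.sin(yaw)]);pt=np.array([.541,-.046])
print(sensors.observe()["position"],sensors.observe()["ft_force"],sensors.observe()["clock"])
for k in(-.041,-.013,.017): plan([([*(pt+k*d),-.0095],R)])
```

```text
[ 0.48926987 -0.02161636 -0.00980635] [-0.33630094  0.27078673  0.75476534] 22.4
[ 0.1153  0.1    -0.002 ] [ 0.      0.     -0.1207]
[ 0.296   0.0533 -0.0021] [ 0.      0.     -0.1207]
[ 0.4897  0.0032 -0.0021] [ 0.      0.     -0.1207]
```

Request:
drive_tool(
  linear=[
    [0,0.1,0],
    [0.05,0.1,0],
    [0.115,0.1,0],
    [0.2,0.078,0],
    [0.27,0.06,0],
    [0.3,0.052,0],
    [0.33,0.044,0],
    [0.36,0.037,0],
    [0.39,0.029,0],
    [0.42,0.021,0],
    [0.45,0.013,0],
    [0.47,0.008,0],
    [0.49,0.003,0],
    [0.3,0.052,0],
    [0.2,0.078,0],
  ],
  angular=[
    [0,0,-0.08],
    [0,0,-0.121],
    [0,0,-0.121],
    [0,0,-0.121],
    [0,0,-0.121],
    [0,0,-0.121],
    [0,0,-0.121],
    [0,0,-0.121],
    [0,0,-0.121],
    [0,0,-0.121],
    [0,0,-0.121],
    [0,0,-0.121],
    [0,0,-0.121],
    [0,0,-0.121],
    [0,0,-0.121],
  ],
)

```text
clock: 24.28
position: [0.5122, -0.0428, -0.0099]
tcp_rot: [[0.995, -0.104, -0.001], [-0.104, -0.995, 0.0], [-0.001, -0.0, -1.0]]
ft_force: [0.2, -0.8, -0.9]
opening: -0.003
gripper_force: 0.0
```

```bash
python3 fit.py .565 -.015 side
```

```text
base [ 0.5739 -0.0242] top [ 0.6733 -0.0351] yaw -6.3 IoU 0.8875661375661376
```

Run:
```python
from h import *
yaw=np.radians(-1.45);R=down(yaw,1);d=np.array([np.cos(yaw),np.sin(yaw)]);pt=np.array([.574,-.033])
for k in(-.05,-.013,.01): plan([([*(pt+k*d),-.0095],R)])
```

```text
[ 0.0879 -0.0808 -0.0066] [-0.0002  0.002  -0.0376]
[ 0.3338 -0.1002 -0.0076] [-0.0002  0.002  -0.0376]
[ 0.4866 -0.1123 -0.0082] [-0.0002  0.002  -0.0376]
```

Request:
drive_tool(
  linear=[
    [0.05,-0.08,0],
    [0.09,-0.08,0],
    [0.2,-0.09,0],
    [0.28,-0.096,0],
    [0.31,-0.098,0],
    [0.34,-0.1,0],
    [0.37,-0.103,0],
    [0.4,-0.105,0],
    [0.42,-0.107,0],
    [0.44,-0.108,0],
    [0.455,-0.11,0],
  ],
  angular=[
    [0,0,-0.038],
    [0,0,-0.038],
    [0,0,-0.038],
    [0,0,-0.038],
    [0,0,-0.038],
    [0,0,-0.038],
    [0,0,-0.038],
    [0,0,-0.038],
    [0,0,-0.038],
    [0,0,-0.038],
    [0,0,-0.038],
  ],
)

```text
clock: 25.7
position: [0.5831, -0.0337, -0.0098]
tcp_rot: [[1.0, -0.025, 0.0], [-0.025, -1.0, 0.0], [0.0, -0.0, -1.0]]
ft_force: [-0.3, 0.3, -0.0]
opening: 0.0
gripper_force: 0.4
```

Request:
drive_tool(
  linear=[
    [0.015,0,0],
    [0.03,0,0],
    [0.045,0,0],
  ],
  angular=[
    [0,0,0],
    [0,0,0],
    [0,0,0],
  ],
)

```text
clock: 26.08
position: [0.5847, -0.0338, -0.0104]
tcp_rot: [[1.0, -0.024, -0.011], [-0.024, -1.0, 0.0], [-0.011, -0.0, -1.0]]
ft_force: [-11.8, -1.0, 7.3]
opening: 0.004
gripper_force: 5.9
```

```bash
python3 fit.py .592 -.025 side; python3 l.py | grep -E "block|\[ 0|rim"
```

```text
base [ 0.5971 -0.0211] top [ 0.6965 -0.0316] yaw -6.0 IoU 0.8134920634920635
[ 0.58466446 -0.03385492 -0.01035588] [-10.07436902  -0.64044839   7.64633871]
side block [([0.598, -0.026, 0.028], 0.91)]
side block_top [([0.697, -0.034, 0.021], 0.61), ([0.569, -0.148, 0.008], 0.45)]
side block_toe [([0.6, -0.019, 0.007], 0.96)]
side tray_rim [([0.703, -0.025, 0.009], 0.84)]
top block []
top block_top [([0.462, -0.15, 0.008], 0.17)]
top block_toe []
top tray_rim []
```

Request:
drive_tool(
  linear=[
    [-0.05,0,0],
    [-0.2,0,0],
    [-0.4,0,0],
    [-0.4,0,0],
  ],
  angular=[
    [0,0,0],
    [0,0,0],
    [0,0,0],
    [0,0,0],
  ],
)

```text
clock: 27.52
position: [0.5277, -0.0321, -0.0102]
tcp_rot: [[1.0, -0.025, -0.001], [-0.025, -1.0, 0.0], [-0.001, -0.0, -1.0]]
ft_force: [0.6, 0.7, 0.1]
opening: -0.003
gripper_force: 0.0
```

```bash
python3 fit.py .597 -.025 side top; python3 l.py | grep -E "block|\[ 0|rim"; python3 -c "
from h import *;print(sensors.observe()['clock'])"
```

```text
base [ 0.5993 -0.021 ] top [ 0.6987 -0.0318] yaw -6.2 IoU 0.8961640211640212
base [ 0.6075 -0.0247] top [ 0.7069 -0.036 ] yaw -6.5 IoU 0.25392296718972895
[ 0.53156052 -0.03261935 -0.00911652] [-0.05589888  0.60550718  0.62223095]
side block [([0.597, -0.025, 0.026], 0.63), ([0.567, -0.146, 0.01], 0.59)]
side block_top [([0.697, -0.036, 0.021], 0.91)]
side block_toe [([0.598, -0.02, 0.005], 0.73)]
side tray_rim [([0.702, -0.027, 0.01], 0.87), ([0.464, -0.149, 0.011], 0.35)]
top block []
top block_top [([0.691, -0.034, 0.024], 0.91)]
top block_toe []
top tray_rim [([0.699, -0.019, 0.011], 0.58)]
28.525
```

```bash
cat > w.py <<'E'
from h import *
def warp(p,z,x0=.38,y0=-.26,s=2000,nx=700,ny=1000):
    X,Y=np.meshgrid(x0+np.arange(nx)/s,y0+np.arange(ny)/s)
    u=proj(p,np.c_[X.ravel(),Y.ravel(),np.full(X.size,z)]).astype(np.float32).reshape(ny,nx,2)
    return cv2.remap(p["img"],u[...,0],u[...,1],cv2.INTER_LINEAR)
p=get_image("side"); W=warp(p,.044).astype(int)
b=W[...,2]; m0=(b>W[...,0]+25)&(b>W[...,1]+12)
print("blue hist",np.percentile(b[m0],[5,25,50,75,95]))
th=cv2.threshold(b[m0].astype(np.uint8),0,255,cv2.THRESH_OTSU)[0]
m=(m0&(b>th)).astype(np.uint8); n,l,st,_=cv2.connectedComponentsWithStats(m)
for i in np.argsort(-st[1:,4])[:2]+1:
    c=cv2.findContours((l==i).astype(np.uint8),0,2)[0][0]; r=cv2.minAreaRect(c)
    print("th",th,"centre",.38+r[0][0]/2000,-.26+r[0][1]/2000,"size mm",np.array(r[1])/2,"ang",r[2])
    q=l==i
    for name,rng,ax in(("far edge",1,0),):
        xs=np.where(q.any(0))[0]; xs=xs[int(len(xs)*.15):int(len(xs)*.85)]
        lo=[np.where(q[:,x])[0][0] for x in xs]; hi=[np.where(q[:,x])[0][-1] for x in xs]
        print("side edges deg",np.degrees(np.arctan(np.polyfit(xs,lo,1)[0])),np.degrees(np.arctan(np.polyfit(xs,hi,1)[0])))
        ys=np.where(q.any(1))[0]; ys=ys[int(len(ys)*.2):int(len(ys)*.8)]
        print("end edges deg",[-np.degrees(np.arctan(np.polyfit(ys,[np.where(q[y])[0][k] for y in ys],1)[0])) for k in(0,-1)], "lead x",[(.38+np.where(q[y])[0][-1]/2000) for y in ys[::len(ys)//3]])
# rim: far outer top edge at z=.03, gradient per row
V=cv2.GaussianBlur(warp(p,.03)[...,0],(9,9),0).astype(float)
ys=np.arange(120,900,20)
for nm,a,bx in(("inner",610,650),("outer",640,690)):
    g=np.abs(np.gradient(V,axis=1))[:,a:bx]; e=np.array([a+g[y].argmax() for y in ys]); k=np.ones(len(ys),bool)
    for _ in range(5):
        f=np.polyfit(ys[k],e[k],1); k=np.abs(np.polyval(f,ys)-e)<4
    print(nm,"yaw",-np.degrees(np.arctan(f[0])),"x at y=-.03",.38+np.polyval(f,460)/2000,k.sum())
E
python3 w.py
```

```text
blue hist [ 88.  95. 122. 140. 143.]
th 115.0 centre 0.6468013610839844 -0.028707504272460938 size mm [44.30189896 98.94512939] ang 84.59166717529297
side edges deg -5.396088031801779 -5.872766555428925
end edges deg [np.float64(-5.391266323939619), np.float64(-5.162189278283754)] lead x [np.float64(0.6950000000000001), np.float64(0.6955), np.float64(0.6965)]
th 115.0 centre 0.6034231567382813 0.06747955322265625 size mm [14.06630516 10.4483633 ] ang 3.5763344764709473
side edges deg 2.2820078477787265 -8.383248480930009
end edges deg [np.float64(4.711530946101384), np.float64(1.5736640541029854)] lead x [np.float64(0.609), np.float64(0.6105), np.float64(0.6095), np.float64(0.609)]
inner yaw -1.6627639600221276 x at y=-.03 0.6994640579487429 34
outer yaw -0.35355082797052756 x at y=-.03 0.7027699322148676 32
```

Request:
drive_tool(
  linear=[
    [0,0.09,0],
    [0.15,0.09,0],
    [0.28,0.09,0],
    [0.32,0.09,0],
    [0.34,0.09,0],
    [0.355,0.09,0],
    [0.37,0.09,0],
    [0.385,0.09,0],
    [0.395,0.09,0],
  ],
  angular=[
    [0,0,0],
    [0,0,0],
    [0,0,0],
    [0,0,0],
    [0,0,0],
    [0,0,0],
    [0,0,0],
    [0,0,0],
    [0,0,0],
  ],
)

```text
clock: 29.7
position: [0.584, -0.0472, -0.0106]
tcp_rot: [[1.0, -0.024, -0.01], [-0.024, -1.0, 0.001], [-0.01, -0.0, -1.0]]
ft_force: [-9.1, -1.0, 5.8]
opening: 0.0
gripper_force: 4.6
```

```bash
python3 w.py|sed -n 2,4p
```

```text
th 115.0 centre 0.6514254150390625 -0.029204406738281258 size mm [44.33492661 89.98954773] ang 84.63226318359375
side edges deg -5.224458905523922 -4.186414991743692
end edges deg [np.float64(-16.127710579157505), np.float64(-6.38175740670151)] lead x [np.float64(0.6945), np.float64(0.6955), np.float64(0.6965), np.float64(0.6975)]
```

Request:
drive_tool(
  linear=[
    [-0.1,0,0],
    [-0.35,0,0],
    [-0.35,-0.3,0],
    [-0.35,-0.6,0],
    [-0.1,-0.605,0],
    [0.137,-0.605,0],
    [0.138,-0.55,0],
    [0.139,-0.51,0],
    [0.14,-0.49,0],
    [0.14,-0.475,0],
    [0.14,-0.46,0],
    [0.141,-0.448,0],
    [0.141,-0.448,0],
  ],
  angular=[
    [0,0,0],
    [0,0,0],
    [0,0,0],
    [0,0,0],
    [0,0,0],
    [0,0,0],
    [0,0,0],
    [0,0,0],
    [0,0,0],
    [0,0,0],
    [0,0,0],
    [0,0,0],
    [0,0,0],
  ],
)

```text
clock: 31.38
position: [0.6114, 0.0192, -0.0097]
tcp_rot: [[1.0, -0.025, 0.0], [-0.025, -1.0, 0.0], [0.0, -0.0, -1.0]]
ft_force: [0.1, -0.2, 0.2]
opening: -0.005
gripper_force: 0.0
```

```bash
python3 w.py|sed -n 2,4p
```

```text
th 113.0 centre 0.6640533752441407 -0.030564590454101564 size mm [44.10993576 64.35166931] ang 84.5596694946289
side edges deg -5.287467495866883 -6.000455837502303
end edges deg [np.float64(9.344044045289944), np.float64(-5.492991921146738)] lead x [np.float64(0.6945), np.float64(0.6955), np.float64(0.696)]
```

Request:
drive_tool(
  linear=[
    [0,0.015,0],
    [0,0.03,0],
    [0,0.04,0],
  ],
  angular=[
    [0,0,0],
    [0,0,0],
    [0,0,0],
  ],
)

```text
clock: 31.8
position: [0.611, 0.0133, -0.0098]
tcp_rot: [[1.0, -0.025, -0.001], [-0.025, -1.0, 0.0], [-0.001, -0.0, -1.0]]
ft_force: [-0.9, 1.3, 1.2]
opening: 0.002
gripper_force: 0.5
```

```bash
python3 w.py|sed -n 2,4p
```

```text
th 113.0 centre 0.665013427734375 -0.03101580810546875 size mm [44.3733139  63.03953171] ang 85.29214477539062
side edges deg -4.361408276867559 -4.927310268533939
end edges deg [np.float64(4.947053165906242), np.float64(-4.584568707503584)] lead x [np.float64(0.6950000000000001), np.float64(0.6955), np.float64(0.6965), np.float64(0.6975)]
```

Request:
drive_tool(
  linear=[
    [0,0.01,0],
    [0,0.02,0],
    [0,0.027,0],
  ],
  angular=[
    [0,0,0],
    [0,0,0],
    [0,0,0],
  ],
)

```text
clock: 32.22
position: [0.611, 0.0091, -0.0098]
tcp_rot: [[1.0, -0.025, -0.0], [-0.025, -1.0, -0.0], [-0.0, 0.0, -1.0]]
ft_force: [-0.9, 1.2, 0.5]
opening: 0.0
gripper_force: 0.4
```

```bash
python3 w.py|sed -n 2,4p
```

```text
th 113.0 centre 0.6655325317382812 -0.032590438842773434 size mm [44.25749969 65.52964783] ang 87.95458984375
side edges deg -1.894568538096653 -2.0376620950135806
end edges deg [np.float64(4.241443775033821), np.float64(-1.137541828463281)] lead x [np.float64(0.6970000000000001), np.float64(0.6975), np.float64(0.6975), np.float64(0.6975)]
```

Request:
drive_tool(
  linear=[
    [0,-0.1,0],
    [-0.25,-0.1,0],
    [-0.48,-0.1,0],
    [-0.47,0.1,0],
    [-0.467,0.278,0],
    [-0.3,0.275,0],
    [-0.22,0.272,0],
    [-0.19,0.271,0],
    [-0.17,0.271,0],
    [-0.155,0.27,0],
    [-0.14,0.27,0],
    [-0.13,0.27,0],
  ],
  angular=[
    [0,0,0],
    [0,0,0],
    [0,0,0],
    [0,0,0],
    [0,0,0],
    [0,0,0],
    [0,0,0],
    [0,0,0],
    [0,0,0],
    [0,0,0],
    [0,0,0],
    [0,0,0],
  ],
)

```text
clock: 33.78
position: [0.5876, -0.0305, -0.0102]
tcp_rot: [[1.0, -0.024, -0.007], [-0.024, -1.0, 0.001], [-0.007, -0.0, -1.0]]
ft_force: [-6.7, 0.9, 5.0]
opening: 0.0
gripper_force: 3.6
```

```bash
python3 w.py|sed -n 2,4p
```

```text
th 115.0 centre 0.6534148559570312 -0.03239456176757813 size mm [44.6571579  89.66710663] ang 88.31531524658203
side edges deg -1.5555193026593848 -1.6827701730503353
end edges deg [np.float64(3.678978415059118), np.float64(-1.4220752707045452)] lead x [np.float64(0.6975), np.float64(0.6975), np.float64(0.6975)]
```

Request:
drive_tool(
  linear=[
    [-0.03,0,0],
    [-0.1,0,0],
    [-0.3,0,0],
    [-0.4,0,-0.2],
    [-0.4,0,-0.6],
    [-0.4,0,-1],
    [-0.4,0,-1],
    [-0.4,0,-1],
  ],
  angular=[
    [0,0,0],
    [0,0,0],
    [0,0,0],
    [0,0,0],
    [0,0,0],
    [0,0,0],
    [0,0,0],
    [0,0,0],
  ],
)

```text
clock: 34.83
position: [0.5301, -0.0293, 0.1401]
tcp_rot: [[1.0, -0.025, 0.0], [-0.025, -1.0, 0.0], [0.0, -0.0, -1.0]]
ft_force: [0.1, 0.1, -0.8]
opening: 0.001
gripper_force: 0.0
```

```bash
python3 w.py|sed -n '2,4p;8,9p'
python3 - <<'E'
from h import *
p=get_image("side")
for t in("block_top","tin","bowl","palette","scribe"): print(t,[(np.round(d["xyz"],3).tolist(),round(d["score"],2)) for d in pinpoint(p,t)[:2]])
s=sensors.observe();print(s["position"],s["ft_force"],s["clock"])
E
```

```text
th 112.0 centre 0.6485880737304688 -0.03222718811035158 size mm [44.53608322 98.93157959] ang 88.56790161132812
side edges deg -1.7025481359981574 -1.791921092563225
end edges deg [np.float64(-1.648451287049183), np.float64(-1.6076329812841776)] lead x [np.float64(0.6970000000000001), np.float64(0.6975), np.float64(0.6975)]
inner yaw -1.627739893260285 x at y=-.03 0.6994824857010358 31
outer yaw -0.33257075914958006 x at y=-.03 0.7030206741956697 33
block_top [([0.332, -0.163, 0.07], 0.73), ([0.698, -0.035, 0.024], 0.72)]
tin [([0.465, -0.152, 0.01], 0.56)]
bowl [([0.483, 0.122, 0.008], 0.92)]
palette [([0.595, 0.11, 0.011], 0.56)]
scribe [([0.568, -0.148, 0.008], 0.49)]
[ 0.52977499 -0.02921142  0.13885182] [-0.49498666 -0.51864499  0.54137354] 35.175
```

Block yaw is −1.7° and the rim's is −1.6°. The leading end is at the rim, the bystanders haven't moved, and the arm is clear.

```bash
python3 -c "
from cell import robot
print(robot.finish_job())"
```

```text
the job is handed in; nothing more can be done
None
```

I tipped the block onto its abrasive face and pushed it against the far rim, square to it within about 0.1° and with its leading end about 2 mm from the rim's inner face by the last camera measurement. The bystanders were where they started to within camera accuracy, and the job is handed in; it returned no verdict.

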